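# Press the lids down on the tea things

### The arm

A 6-joint arm with a two-finger parallel gripper is mounted at the origin on the work surface. World frame = base frame: x ahead of the robot, y to its left, z up, the work surface at z = 0. Lengths are in mm, angles in rad, forces in N, time in s.
With the tool pointing down it reaches from about 400 to 925 mm from the base axis. Payload 12.5 kg.
Tool frame: the origin (TCP) lies midway between the tips of the shut fingers; the grasp point (between the pads) lies 19 mm behind it (env.grip_depth is the distance from the TCP to the grasp point, in mm); z points along the fingers, y is the line along which they close (so a half turn about z gives the same grasp; the last joint's range is limited). The gripper opens to 95 mm and grips with 3 to 60 N. Pads are 20 mm wide; open, the fingers measure 119 mm over their backs; the gripper's body (75 mm by 180 mm) begins 59 mm behind the grasp point.
Start: joints at [1.178, 0.491, 1.559, -0, 1.092, -0.106], TCP at [176.786, 599.497, 191.061] pointing down, gripper open.
Joint ranges: [-3.1, 3.1], [-0.84, 2.19], [0.05, 2.79], [-1.13, 4.28], [0.06, 2.93], [-2.69, 2.69]. Speed limits (rad/s): [2.22, 2.22, 2.79, 3.14, 3.14, 3.14].

### API

Orientations are given as [roll, pitch, yaw] about the fixed x, y, z axes, in that order (R = Rz(yaw) Ry(pitch) Rx(roll)).
In Python, from cell import monitor, viewer, order, env gives the robot as it stands.
- The arm moves only by the tool move_arm, never from a script. Its argument "moves" is one flat list of numbers, 4 for each row, row after row: the shift along the tool's x, y, z normalised to -1 to 1, where 1 is 0.15 m, then the turn about the tool's z normalised to -1 to 1, where 1 is pi/2 rad. A call has 1 to 10 rows; each row shifts and turns the commanded pose from where the row before left it, along the tool's axes as they then stand; what a row does not reach is not made up. A row lasts 1/8 s, in which the tool goes at most 62.5 mm and 10.7 degrees, less where a joint would pass 70% of its speed; a pose out of reach is approached as far as the arm can. A call with a number of a shift or a turn outside -1 to 1 is refused whole. A call with a gripper value outside its range is refused whole. "claw" is the finger opening in mm, from 0 to 95.1, set as the call begins (left out, the last holds). The fingers move at their own pace and stop on an object; the grip force is fixed at half the most. Time passes only in rows, so rows that do not move let the fingers close. It gives the time, the measured TCP pose, the force, the opening and the grip force at its end, in the units of the state.
- monitor.state(): the state, without advancing time (a new reading comes with each control period).
- viewer.read_camera(name): name is "scene" or "top" or "wrist"; returns the picture (420x560x3 uint8, red, green, blue); there is no depth.
- viewer.camera_info(name): a dict with "K" (3x3 intrinsics, pixels), "dist_coeffs" ([k1, k2, p1, p2, k3] as OpenCV has them; the pictures are not rectified), "camera_from_world" (4x4, takes a point from world to camera coordinates). Camera axes: x right, y down, z forward; pixel columns grow to the right and rows downward; lengths in mm; the calibration is good to about 2 mm. A picture is of the moment at which its call begins: read the wrist's pose just before it. camera_info takes no time and is no camera call; for the wrist camera it gives the pose at the moment of the call.
- order.job_done(): hands the job in; it is judged then, once.
The state is a dict: "t": time; "joints": joint angles; "qvel": joint speeds; "tau": joint torques, N m; "eef_pos": TCP position; "tcp_rot": TCP orientation; "ft_force": force on the tool from outside, world axes, zero at the start; "moment": the same for the moment, N m; "opening": opening from 0.0 (shut) to 1.0 (fully open); "grip_force": force on a finger pad.
Only numpy, scipy, OpenCV 4.12 (cv2) and the standard library are available. Lean on these libraries where they do the work, as an engineer would, in place of code of your own. Each camera call takes 0.05 s, during which the arm holds its last target. There are 200 camera calls.

### The job

The lids of the kettle, the teapot and the tall tea tin stand raised on their rubber seals: close them by pressing lightly with the fingertips on top of each lid's knob until the lid sits well down, first the kettle, then the teapot, last the tall tin. Leave the low tin's lid raised, as it is still in use. Do not pick up, shift or tip anything, and finish with the hand clear.

Things in the scene. Friction and masses are not known exactly. Their poses are not given: they have to be found in the camera images.
- kettle: aluminium kettle, the widest vessel: round body 132 mm across at the foot, rim 92 mm across at 105 mm height, spout to its own -x (towards the robot, give or take 20 degrees) reaching 109 mm from the axis and black loop handle to +x reaching 111 mm, no higher than 115 mm. About 0.6 kg, loose on the table. Origin: centre of its underside; z up. It stands in any of five places in a row across the table
- kettle_lid (a joint): the kettle's lid, 80 mm disc 6 mm thick; reads 0 when the lid stands fully raised, 12 mm clear of the rim, and grows as it is pressed straight down, to 0.012 m with the lid on the rim. The rubber seal resists with about 2.5 N at the top, rising evenly to about 7 N fully down; let go from deeper than 9.5 mm it comes back to about 9.5 mm and stays there, from less it stays where it was left; the lid counts as down beyond 6 mm. Starts raised, between 0 and 0.002
- kettle_knob (a point): centre of the flat top of the kettle lid's round knob (32 mm across, 18 mm high, 8 mm radius stem). It goes down with the lid; 141 mm above the table when fully raised
- teapot: white ceramic teapot with blue bands and dots, squat round body 120 mm across, 88 mm to the rim, spout to its own -x reaching 102 mm from the axis, loop handle to +x reaching 100 mm. About 0.65 kg, loose. Origin: centre of its underside; z up. In any of the five places
- teapot_lid (a joint): the teapot's lid, 66 mm disc; reads 0 when the lid stands fully raised, 12 mm clear of the rim, and grows as it is pressed straight down, to 0.012 m with the lid on the rim. Seal as on the kettle. Starts raised, between 0 and 0.002
- teapot_knob (a point): centre of the top of the teapot lid's knob (26 mm across, flat top 16 mm across, 22 mm high). It goes down with the lid; 128 mm above the table when fully raised
- tall_tin: the taller of two plain steel tea tins, cylinder 74 mm across, 110 mm to the rim, about 0.3 kg, loose. Origin: centre of its underside; z up. In any of the five places
- tall_tin_lid (a joint): the tall tin's lid, 70 mm disc; reads 0 when the lid stands fully raised, 12 mm clear of the rim, and grows as it is pressed straight down, to 0.012 m with the lid on the rim. Seal as on the kettle. Starts raised, between 0 and 0.002
- tall_tin_knob (a point): centre of the flat top of the tall tin lid's knob (28 mm across, 12 mm high). It goes down with the lid; 140 mm above the table when fully raised
- low_tin: the lower tea tin, same steel and width (74 mm) but only 60 mm to the rim, 90 mm to the top of its raised lid's knob; a bystander, loose, in any of the five places. Origin: centre of its underside
- low_tin_lid (a joint): the low tin's lid, raised (0 to 0.001) and to be left so; reads 0 when the lid stands fully raised, 12 mm clear of the rim, and grows as it is pressed straight down, to 0.012 m with the lid on the rim.
- cup_a: glass cup 72 mm across, 85 mm high, standing in one of the five places among the vessels; bystander. Origin: centre of its underside
- cup_b: the same glass cup, behind the row; bystander
- dish: small white dish 110 mm across, 14 mm high, behind the row, carrying the strainer; bystander. Origin: centre of its underside
- strainer: stainless tea strainer, bowl 66 mm across and 24 mm high with a 75 mm handle to its own +y, lying on the dish; bystander. Origin: centre of its underside
- box_lid (a joint): sliding clear lid of the square white plastic box (120 x 120 x 72 mm, fixed on the table behind the row); reads 0 shut, which it is at the start, and grows to 0.09 m as it is drawn out; bystander

How it is judged (in metres and radians):
On the way, in this order (a step that is already met when the one before it is completed fails the run):
1. the kettle's lid is pressed down on its seal (value of joint kettle_lid above 0.006 m), for 0.2 s.
2. the teapot's lid is pressed down on its seal (value of joint teapot_lid above 0.006 m), for 0.2 s.
3. the tall tin's lid is pressed down on its seal (value of joint tall_tin_lid above 0.006 m), for 0.2 s.
At the end, for the whole second after the job is handed in: The lids of kettle, teapot and tall tin are pressed down more than 6 mm of 12, in that order; the low tin's lid is down less than 4 mm, the box open less than 8 mm; every vessel and loose bystander is within 20 mm of its start, tilted under 0.2 rad; the vessels rest (value of joint each of kettle_lid, teapot_lid, tall_tin_lid above 0.006 m and value of joint low_tin_lid below 0.004 m and value of joint box_lid below 0.008 m and not (distance of any of kettle, teapot, tall_tin from where it was at the start of the episode above 0.02 m or angle between any of kettle, teapot, tall_tin's own z axis and vertical above 0.2 rad) and not (distance of any of low_tin, cup_a, cup_b, dish, strainer from where it was at the start of the episode above 0.02 m or angle between any of low_tin, cup_a, cup_b, dish, strainer's own z axis and vertical above 0.2 rad) and linear speed of each of kettle, teapot, tall_tin below 0.02 m/s); the robot touches nothing.
It fails at once if a vessel or its lid is pressed with more than 20 N, which is not lightly (contact force between any of the fingers, the arm and kettle above 20 N or contact force between any of the fingers, the arm and teapot above 20 N or contact force between any of the fingers, the arm and tall_tin above 20 N).
It fails at once if the kettle, the teapot or a tin is lifted off the table (height (world z) of any of kettle, teapot, tall_tin, low_tin above 0.01 m).
It fails at once if the kettle, the teapot or the tall tin is shifted by more than 20 mm or tipped by more than 0.2 rad (distance of any of kettle, teapot, tall_tin from where it was at the start of the episode above 0.02 m or angle between any of kettle, teapot, tall_tin's own z axis and vertical above 0.2 rad).
It fails at once if a bystander is shifted by more than 20 mm or tipped by more than 0.2 rad (distance of any of low_tin, cup_a, cup_b, dish, strainer from where it was at the start of the episode above 0.02 m or angle between any of low_tin, cup_a, cup_b, dish, strainer's own z axis and vertical above 0.2 rad).
It fails at once if the low tin's lid is pressed down by more than 4 mm, or the box's sliding lid is opened by more than 8 mm (value of joint low_tin_lid above 0.004 m or value of joint box_lid above 0.008 m).
It also fails if it takes over 53 s, if anything falls off the work surface, if the arm or the gripper's body presses on something with over 40 N, if the wrist force passes 120 N, or if a joint passes its speed limit or range.

## Working session

There is one attempt and no reset: what is moved stays moved. The work goes in short steps, Python scripts to look and compute and a tool call to move; the robot and the scene stay as the last step left them, time stands still between calls to the robot, and variables do not carry over. Pictures are saved under pics/ and viewed, at most 10 in all, crops included, and the job is handed in when it is done.

Besides the shell and the picture viewer there is one more tool, called after "Request:" as name(argument=value, ...) on one line, values as JSON. move_arm: Moves the arm, as the interface text tells. Scaled input: -1 to 1 covers 0.15 m each way for a shift and pi/2 rad each way for a turn. Its arguments: {"type":"object","properties":{"moves":{"type":"array"},"claw":{"type":"number"}},"required":["moves"]}

```bash
mkdir -p pics
python3 - <<'E'
from cell import monitor, viewer, order, env
import cv2, json
s=monitor.state(); print({k:s[k] for k in('t','eef_pos','tcp_rot','ft_force','opening')})
for n in('scene','top'):
    im=viewer.read_camera(n); cv2.imwrite(f'pics/{n}0.png',cv2.resize(im[:,:,::-1],(800,600),interpolation=cv2.INTER_CUBIC))
    i=viewer.camera_info(n); print(n,i['K'],i['dist_coeffs'],i['camera_from_world'])
E
```

```text
{'t': 0.0, 'eef_pos': array([176.68971602, 599.20185041, 190.45926858]), 'tcp_rot': array([-3.14043744e+00, -1.14135226e-04,  2.85477229e+00]), 'ft_force': array([-0.64170735, -0.42481361,  0.01136037]), 'opening': 1.0005149249436256}
scene [[430.9199098    0.         277.89277785]
 [  0.         430.9199098  208.179587  ]
 [  0.           0.           1.        ]] [-0.00858287  0.          0.          0.          0.        ] [[ 7.78326984e-01  6.27809793e-01 -7.87206705e-03 -4.66126835e+02]
 [ 4.52572551e-01 -5.69678822e-01 -6.86035076e-01 -2.03644161e+02]
 [-4.35184089e-01  5.30396930e-01 -7.27525879e-01  1.56442492e+03]
 [ 0.00000000e+00  0.00000000e+00  0.00000000e+00  1.00000000e+00]]
top [[383.68611327   0.         276.71415305]
 [  0.         383.68611327 202.56325928]
 [  0.           0.           1.        ]] [0.03677505 0.         0.         0.         0.        ] [[-1.04270455e-02 -9.99738111e-01  2.03712036e-02 -9.67645154e+00]
 [-9.93139057e-01  7.98095528e-03 -1.16666696e-01  6.41183938e+02]
 [ 1.16473561e-01 -2.14479269e-02 -9.92962183e-01  9.12245641e+02]
 [ 0.00000000e+00  0.00000000e+00  0.00000000e+00  1.00000000e+00]]
```

View pics/scene0.png

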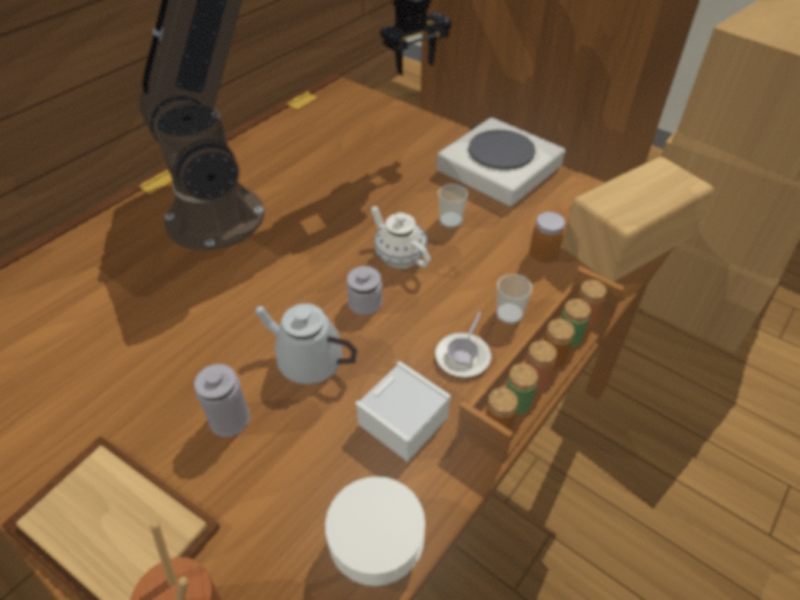

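View pics/top0.png

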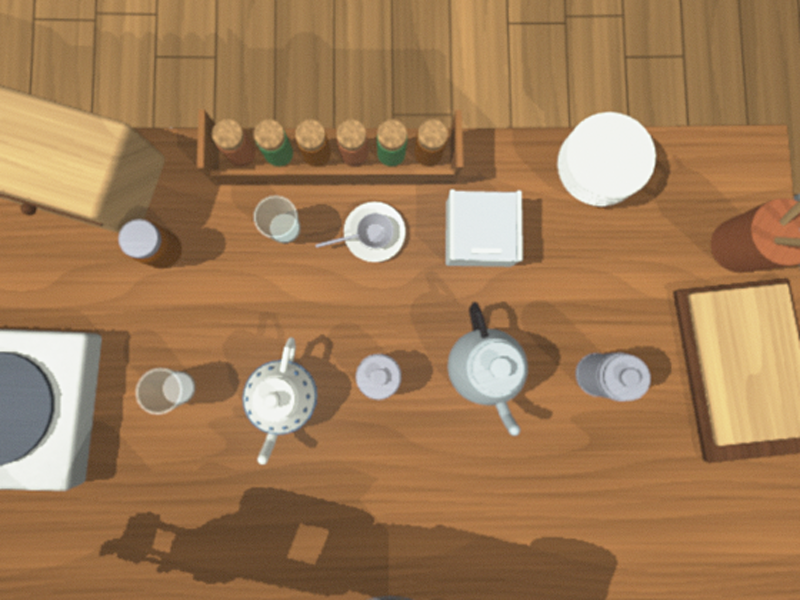

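The scene view shows, left to right in the top view, cup, teapot, low tin, kettle and tall tin. The knobs in top view are near teapot (275,399), kettle (502,367) and tall tin (629,377). I'll enlarge them to read them off more closely.

Run:
```python
import cv2, numpy as np
# crops 80x80 px in 800x600 frame -> 260
C={'scene':[(301,315),(400,222),(213,377)],'top':[(502,367),(275,399),(628,377)]}
rows=[]
for n in C:
    im=cv2.imread(f'pics/{n}0.png'); r=[]
    for u,v in C[n]:
        c=cv2.resize(im[v-30:v+30,u-30:u+30],(240,240),interpolation=cv2.INTER_CUBIC)
        for k in range(0,240,40): cv2.line(c,(k,0),(k,4),(0,0,255),1);cv2.line(c,(0,k),(4,k),(0,0,255),1)
        r.append(c)
    rows.append(np.hstack(r))
cv2.imwrite('pics/crops.png',np.vstack(rows))
```

```text
(no output)
```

View pics/crops.png

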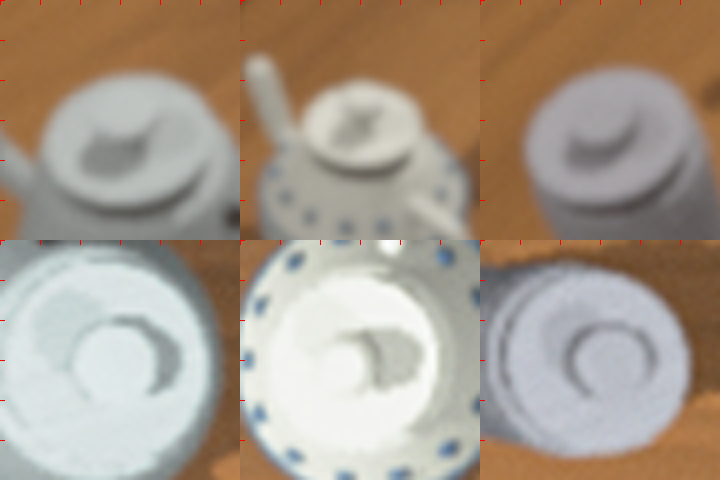

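Top-view knob tops (800x600 pixels) are kettle (500.8,367), teapot (270.8,400) and tin (631,378). In the scene view they are about (301.5,313), (400,220) and (213,377). Next I'll triangulate them.

```bash
cat > h.py <<'E'
import numpy as np, cv2
from cell import monitor, viewer, order, env
def norm(i,uv): return cv2.undistortPoints(np.array([[uv]],float),np.array(i['K']),np.array(i['dist_coeffs']))[0,0]
def tri(i1,a,i2,b):
    P=[np.array(i['camera_from_world'])[:3] for i in(i1,i2)]
    X=cv2.triangulatePoints(P[0],P[1],norm(i1,a),norm(i2,b)); return (X[:3]/X[3]).ravel()
def atz(i,uv,z):
    T=np.array(i['camera_from_world']);R=T[:3,:3];c=-R.T@T[:3,3];d=R.T@np.append(norm(i,uv),1);return c+d*(z-c[2])/d[2]
E
python3 - <<'E'
from h import *
np.set_printoptions(precision=1,suppress=True)
f=lambda p:[(x+.5)*.7-.5 for x in p]
S=viewer.camera_info('scene');T=viewer.camera_info('top')
for n,a,b,z in(('kettle',(301.5,313),(500.8,367),140),('teapot',(400,220),(270.8,400.3),127),('tin',(213,377),(631,378),139)):
    print(n,tri(S,f(a),T,f(b)),atz(T,f(b),z),atz(S,f(a),z))
s=monitor.state();print(s['eef_pos'],s['tcp_rot'])
i=viewer.camera_info('wrist');M=np.linalg.inv(np.array(i['camera_from_world']));print(M,i['K'])
E
```

```text
kettle [ 509.3 -172.2  140.3] [ 509.1 -172.5  140. ] [ 509.3 -171.9  140. ]
teapot [461.5 181.3 110.6] [462.6 177.8 127. ] [474.2 165.9 127. ]
tin [ 491.7 -370.2  136.8] [ 491.  -369.9  139. ] [ 494.4 -370.4  139. ]
[176.7 599.3 190.5] [-3.1 -0.   2.9]
[[  0.3   0.9   0.2 108.3]
 [  1.   -0.3  -0.1 619.5]
 [ -0.    0.3  -1.  385.9]
 [  0.    0.    0.    1. ]] [[362.5   0.  282.6]
 [  0.  362.5 208.7]
 [  0.    0.    1. ]]
```

Kettle and tin agree with the given heights. The teapot's scene reading is less sure, so I'll look at it with the wrist camera on the way.

Request:
move_arm(moves=[-0.228,-0.175,0,0,-0.228,-0.175,0,0,-0.228,-0.175,0,0,-0.228,-0.175,0,0,-0.228,-0.175,0,0,-0.228,-0.175,0,0,-0.228,-0.175,0,0,-0.228,-0.175,0,0,-0.228,-0.175,0,0,-0.228,-0.175,0,0], claw=0)

```text
t: 1.35
eef_pos: [431.2, 249.7, 190.9]
tcp_rot: [-3.142, -0.0, 2.855]
ft_force: [0.3, 0.6, 0.4]
opening: 0.023
grip_force: 0.0
```

Run:
```python
from h import *
import json
s=monitor.state();print(s['t'],s['eef_pos'],s['tcp_rot'],s['ft_force'],s['opening'])
i=viewer.camera_info('wrist');json.dump({k:np.array(i[k]).tolist() for k in('K','dist_coeffs','camera_from_world')},open('w1.json','w'))
im=viewer.read_camera('wrist');cv2.imwrite('pics/w1.png',im[:,:,::-1])
```

```text
1.35 [431.15989444 249.7016468  190.9194199 ] [-3.14152964e+00 -2.08118756e-04  2.85477488e+00] [0.28432821 0.5672776  0.35211205] 0.02294525414316978
```

View pics/w1.png

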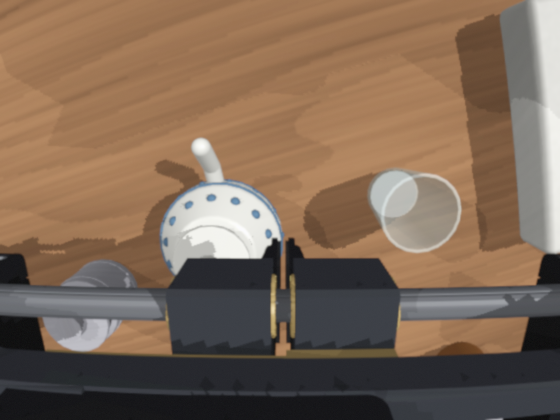

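The wrist view shows the teapot at about (222,240), with its knob hidden behind the gripper. I'll move further out in x and look again.

Request:
move_arm(moves=[-0.276,-0.081,0,0,-0.276,-0.081,0,0,-0.276,-0.081,0,0,0,0,0,0,0,0,0,0])

```text
t: 2.02
eef_pos: [538.7, 181.0, 190.6]
tcp_rot: [-3.141, -0.001, 2.855]
ft_force: [-1.3, -0.9, 0.4]
opening: 0.007
grip_force: 0.0
```

Run:
```python
from h import *
import json
s=monitor.state();print(s['t'],s['eef_pos'])
i=viewer.camera_info('wrist');json.dump({k:np.array(i[k]).tolist() for k in('K','dist_coeffs','camera_from_world')},open('w2.json','w'))
im=viewer.read_camera('wrist');
R,_=cv2.Rodrigues(np.array(i['camera_from_world'])[:3,:3]); t=np.array(i['camera_from_world'])[:3,3]
p=cv2.projectPoints(np.array([[462.6,177.8,127.]]),R,t,np.array(i['K']),np.array(i['dist_coeffs']))[0].ravel();print(p)
u,v=p.astype(int);u=np.clip(u,80,480);v=max(v,60);c=im[v-60:v+60,u-80:u+80];print(u-80,v-60)
cv2.imwrite('pics/w2.png',cv2.resize(c[:,:,::-1],(800,600),interpolation=cv2.INTER_CUBIC))
```

```text
2.025 [538.66234457 181.01318295 190.61919482]
[247.85767939 113.84995922]
167 53
```

View pics/w2.png

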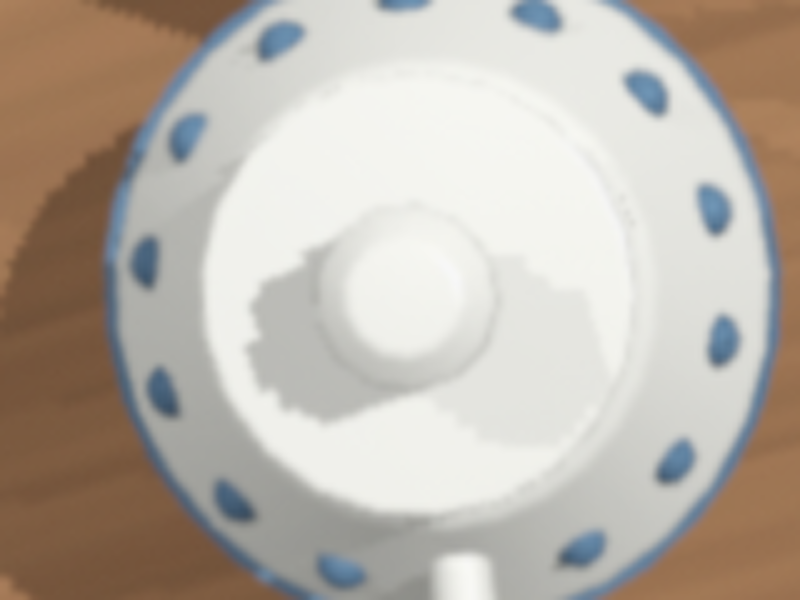

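The teapot knob's flat top is at wrist pixel (248,112.4) against a predicted (247.9,113.9). The teapot position of about (462,178) is therefore confirmed, so on to the kettle.

Request:
move_arm(moves=[-0.0478,-0.2315,0,0,-0.0478,-0.2315,0,0,-0.0478,-0.2315,0,0,-0.0478,-0.2315,0,0,-0.0478,-0.2315,0,0,-0.0478,-0.2315,0,0,-0.0478,-0.2315,0.03,0,-0.0478,-0.2315,0.03,0,-0.0478,-0.2315,0.03,0,-0.0478,-0.2315,0.03,0])

```text
t: 3.32
eef_pos: [509.5, -172.4, 173.2]
tcp_rot: [3.141, 0.0, 2.856]
ft_force: [0.9, 0.3, -0.7]
opening: 0.001
grip_force: 0.0
```

Request:
move_arm(moves=[0,0,0.05,0,0,0,0.05,0,0,0,0,0,0,0,0,0])

```text
t: 3.82
eef_pos: [510.1, -171.6, 158.2]
tcp_rot: [3.141, 0.0, 2.856]
ft_force: [-0.2, 0.7, -0.2]
opening: 0.004
grip_force: 0.0
```

Run:
```python
from h import *
import json
T=viewer.camera_info('top');w=json.load(open('w2.json'));f=lambda p:[(x+.5)*.7-.5 for x in p]
print('teapot',tri(T,f((270.8,400.3)),w,(248,112.4)),atz(w,(248,112.4),127))
s=monitor.state();print(s['t'],s['eef_pos'],s['ft_force'])
im=viewer.read_camera('scene');cv2.imwrite('pics/s2.png',cv2.resize(im[160:280,130:290][:,:,::-1],(800,600),interpolation=cv2.INTER_CUBIC))
```

```text
teapot [462.03624053 178.08665332 125.00507729] [461.68631632 178.1924912  127.        ]
3.825 [ 510.09466136 -171.63822785  158.20082212] [-0.2344545   0.66168416 -0.18251466]
```

View pics/s2.png

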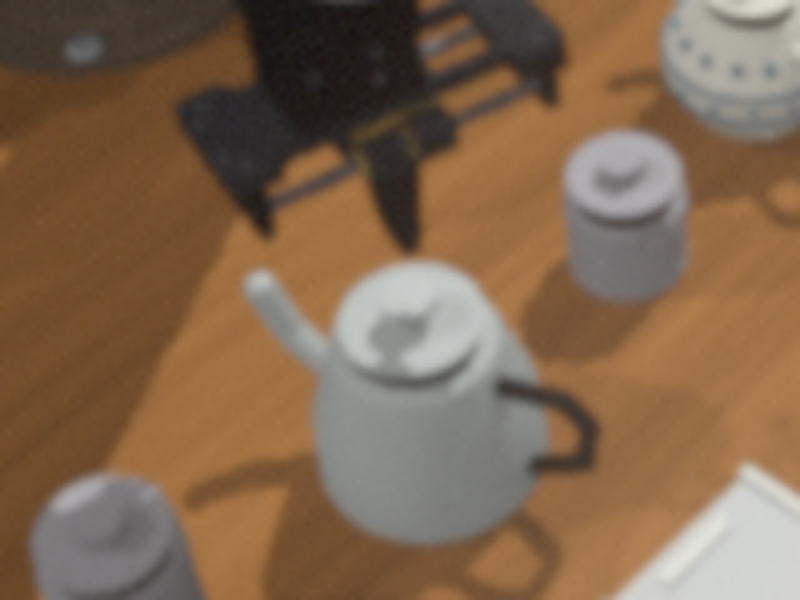

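The fingertip is at enlarged (410,250), above the kettle knob at about (403,296). I'll check the tip against its projected position.

Run:
```python
from h import *
s=monitor.state();p=s['eef_pos']
for n in('scene','top'):
    i=viewer.camera_info(n);R,_=cv2.Rodrigues(np.array(i['camera_from_world'])[:3,:3])
    P=np.array([p,p+[0,0,20],[509.2,-172.3,139]])
    q=cv2.projectPoints(P,R,np.array(i['camera_from_world'])[:3,3],np.array(i['K']),np.array(i['dist_coeffs']))[0][:,0]
    print(n,q,(q-[130,160])*5)
```

```text
scene [[210.31751247 214.44942839]
 [209.38062693 209.26016347]
 [210.82620803 219.26663913]] [[401.58756235 272.24714194]
 [396.90313464 246.30081735]
 [404.13104016 296.33319564]]
top [[351.92131642 256.46576462]
 [353.99495317 256.68738388]
 [350.23747305 256.70017443]] [[1109.60658209  482.3288231 ]
 [1119.97476583  483.4369194 ]
 [1101.18736523  483.50087214]]
```

Run:
```python
from h import *
s=monitor.state();p=s['eef_pos']
i=viewer.camera_info('wrist');T=np.array(i['camera_from_world']);R,_=cv2.Rodrigues(T[:3,:3])
P=np.array([p,p+[0,0,15],[509.2,-172.3,139]]);print(cv2.projectPoints(P,R,T[:3,3],np.array(i['K']),np.array(i['dist_coeffs']))[0][:,0])
im=viewer.read_camera('wrist');cv2.imwrite('pics/w3.png',cv2.resize(im[150:300,180:380][:,:,::-1],(800,600),interpolation=cv2.INTER_CUBIC))
```

```text
[[283.14380885 243.26562766]
 [283.15716031 252.98554884]
 [282.00039767 231.38964026]]
```

View pics/w3.png

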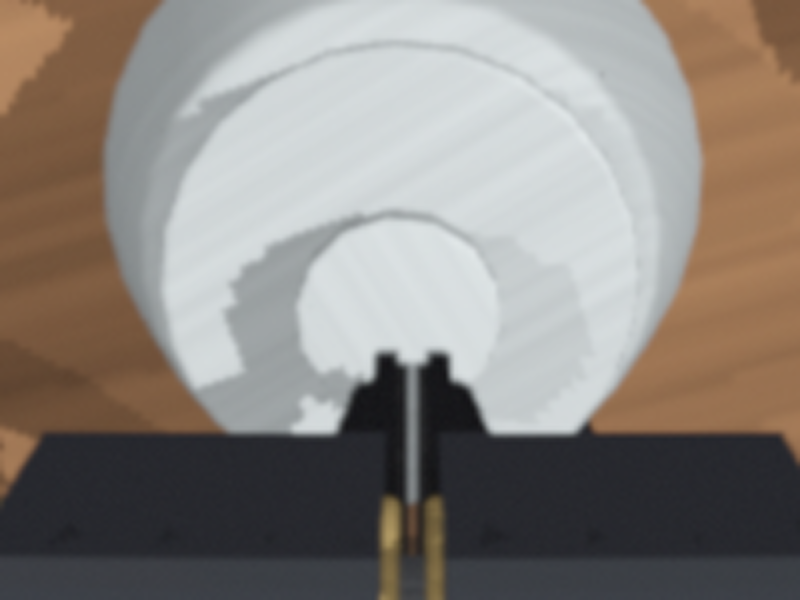

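The wrist view puts the tips at (283,239) as projected, and the kettle knob centre at about (279.5,228). That means a 3 mm shift along tool x and -2.6 mm along y. I'll correct for it and lower close.

Request:
move_arm(moves=[0.02,-0.017,0,0,0,0,0.04,0,0,0,0.04,0,0,0,0.02,0,0,0,0,0])

```text
t: 4.55
eef_pos: [506.2, -174.0, 142.7]
tcp_rot: [3.141, -0.001, 2.855]
ft_force: [0.0, 0.6, 0.5]
opening: 0.004
grip_force: 0.0
```

Request:
move_arm(moves=[0,0,0.013,0,0,0,0.013,0,0,0,0.013,0,0,0,0,0])

```text
t: 5.05
eef_pos: [506.3, -174.0, 137.0]
tcp_rot: [3.141, -0.0, 2.855]
ft_force: [-0.3, 0.3, -0.3]
opening: 0.005
grip_force: 0.0
```

Request:
move_arm(moves=[0,0,0.013,0,0,0,0,0])

```text
t: 5.3
eef_pos: [506.3, -174.0, 135.1]
tcp_rot: [3.141, -0.0, 2.855]
ft_force: [1.1, 0.2, -0.1]
opening: 0.009
grip_force: 0.0
```

Request:
move_arm(moves=[0,0,0.013,0,0,0,0,0])

```text
t: 5.55
eef_pos: [506.3, -174.0, 133.1]
tcp_rot: [3.141, -0.0, 2.855]
ft_force: [-0.1, -0.3, -0.9]
opening: 0.004
grip_force: 0.0
```

No contact force yet at 133, so I'll look before going on.

Run:
```python
from h import *
a=viewer.read_camera('scene')[180:250,170:250];b=viewer.read_camera('wrist')[170:260,220:340]
a=cv2.resize(a,(400,350),interpolation=cv2.INTER_CUBIC);b=cv2.resize(b,(400,300),interpolation=cv2.INTER_CUBIC)
b=cv2.copyMakeBorder(b,0,50,0,0,cv2.BORDER_CONSTANT);cv2.imwrite('pics/c4.png',np.hstack([a,b])[:,:,::-1])
p=monitor.state()['eef_pos']
i=viewer.camera_info('scene');T=np.array(i['camera_from_world']);q=cv2.projectPoints(np.array([p]),cv2.Rodrigues(T[:3,:3])[0],T[:3,3],np.array(i['K']),np.array(i['dist_coeffs']))[0].ravel();print((q-[170,180])*5)
```

```text
[199.25362098 202.91250732]
```

View pics/c4.png

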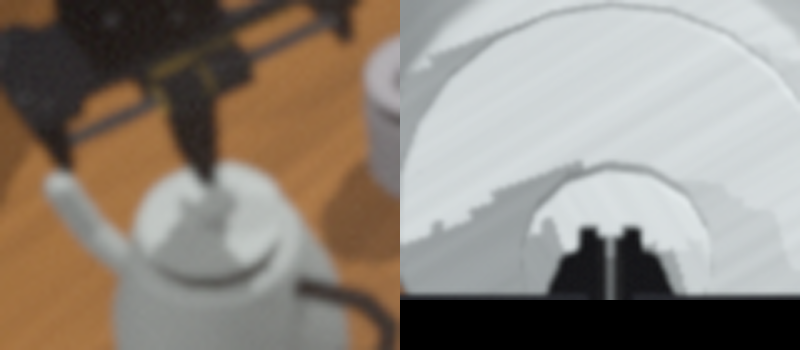

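The tip is visibly still just above the knob and the lid is not yet touched, so I'll keep going down in small steps under force watch.

Request:
move_arm(moves=[0,0,0.013,0,0,0,0,0])

```text
t: 5.9
eef_pos: [506.2, -174.0, 131.1]
tcp_rot: [3.141, -0.0, 2.855]
ft_force: [0.1, 0.1, -0.5]
opening: 0.005
grip_force: 0.0
```

Request:
move_arm(moves=[0,0,0.013,0,0,0,0,0])

```text
t: 6.15
eef_pos: [506.2, -174.0, 129.2]
tcp_rot: [3.141, -0.0, 2.855]
ft_force: [-0.2, 0.7, 0.6]
opening: 0.003
grip_force: 0.0
```

Request:
move_arm(moves=[0,0,0.013,0,0,0,0,0])

```text
t: 6.4
eef_pos: [506.3, -174.0, 127.3]
tcp_rot: [3.141, -0.0, 2.855]
ft_force: [-0.1, -0.7, -0.5]
opening: 0.007
grip_force: 0.0
```

Request:
move_arm(moves=[0,0,0.013,0,0,0,0,0])

```text
t: 6.65
eef_pos: [506.3, -174.0, 125.3]
tcp_rot: [3.141, -0.0, 2.855]
ft_force: [-0.1, 0.3, -0.6]
opening: 0.002
grip_force: 0.0
```

Request:
move_arm(moves=[0,0,0.01,0,0,0,0,0])

```text
t: 6.9
eef_pos: [506.2, -174.0, 123.8]
tcp_rot: [3.141, -0.0, 2.855]
ft_force: [0.7, -0.2, 0.8]
opening: 0.004
grip_force: 0.0
```

Run:
```python
from h import *
a=viewer.read_camera('scene')[180:250,170:250];b=viewer.read_camera('wrist')[170:260,220:340]
a=cv2.resize(a,(400,350),interpolation=cv2.INTER_CUBIC);b=cv2.resize(b,(400,300),interpolation=cv2.INTER_CUBIC)
b=cv2.copyMakeBorder(b,0,50,0,0,cv2.BORDER_CONSTANT);cv2.imwrite('pics/c5.png',np.hstack([a,b])[:,:,::-1])
s=monitor.state();print(s['moment'],s['tau'])
```

```text
[-0.00308094  0.00540701 -0.01795951] [-1.53672787e-03 -5.31778800e+01 -2.07124186e+01 -3.65305936e-02
  7.23938202e-02  6.27641043e-05]
```

View pics/c5.png

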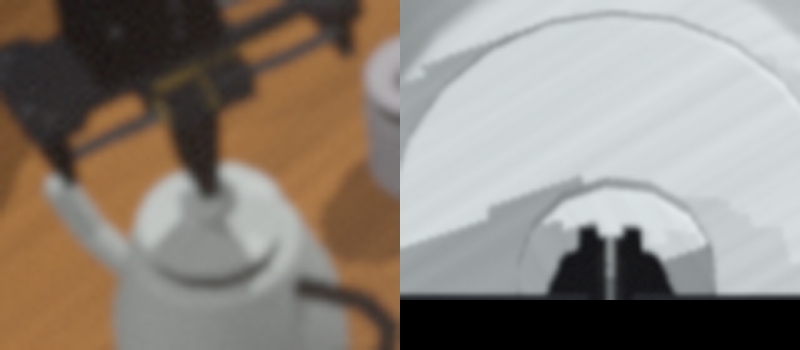

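The lid is still untouched. The tip at (208,195) is nearly on the knob and well centred, so the real tip lies about 17 mm behind the stated TCP. Going on.

Request:
move_arm(moves=[0,0,0.01,0,0,0,0,0])

```text
t: 7.25
eef_pos: [506.3, -174.1, 122.3]
tcp_rot: [3.141, -0.0, 2.855]
ft_force: [-0.2, 0.2, -0.2]
opening: 0.004
grip_force: 0.0
```

Request:
move_arm(moves=[0,0,0.01,0,0,0,0,0])

```text
t: 7.5
eef_pos: [506.3, -174.0, 120.8]
tcp_rot: [3.141, -0.0, 2.855]
ft_force: [0.3, -0.4, 0.4]
opening: 0.006
grip_force: 0.0
```

Request:
move_arm(moves=[0,0,0.01,0,0,0,0,0])

```text
t: 7.75
eef_pos: [506.3, -174.0, 119.3]
tcp_rot: [3.141, -0.0, 2.855]
ft_force: [-0.0, 0.9, 0.2]
opening: 0.005
grip_force: 0.0
```

Request:
move_arm(moves=[0,0,0.01,0,0,0,0,0])

```text
t: 8.0
eef_pos: [506.3, -174.0, 117.8]
tcp_rot: [3.141, -0.0, 2.855]
ft_force: [-0.4, -0.4, -0.1]
opening: 0.002
grip_force: 0.0
```

Request:
move_arm(moves=[0,0,0.01,0,0,0,0,0])

```text
t: 8.25
eef_pos: [506.3, -174.0, 116.4]
tcp_rot: [3.141, -0.0, 2.855]
ft_force: [-0.5, 0.6, 0.2]
opening: 0.007
grip_force: 0.0
```

Request:
move_arm(moves=[0,0,0.01,0,0,0,0,0])

```text
t: 8.5
eef_pos: [506.4, -174.1, 115.0]
tcp_rot: [3.142, 0.0, 2.855]
ft_force: [-0.7, 0.1, 2.0]
opening: 0.005
grip_force: 0.6
```

Contact at about z=115.5, so the true tip offset is about 24 mm. Pressing 8 mm more in small steps.

Request:
move_arm(moves=[0,0,0.01,0,0,0,0.01,0,0,0,0.01,0,0,0,0,0])

```text
t: 9.0
eef_pos: [506.4, -174.1, 110.3]
tcp_rot: [3.142, 0.0, 2.855]
ft_force: [-1.0, 0.0, 2.2]
opening: -0.0
grip_force: 1.1
```

Request:
move_arm(moves=[0,0,0.01,0,0,0,0.01,0,0,0,0,0])

```text
t: 9.38
eef_pos: [506.4, -174.1, 107.4]
tcp_rot: [3.142, 0.0, 2.855]
ft_force: [-0.5, -0.3, 3.8]
opening: 0.007
grip_force: 1.7
```

Request:
move_arm(moves=[0,0,0.01,0,0,0,0,0])

```text
t: 9.62
eef_pos: [506.4, -174.0, 106.0]
tcp_rot: [3.142, 0.0, 2.855]
ft_force: [-0.6, 0.4, 4.6]
opening: 0.005
grip_force: 2.1
```

Run:
```python
from h import *
a=viewer.read_camera('scene')[180:250,170:250];b=viewer.read_camera('wrist')[140:260,200:360]
a=cv2.resize(a,(400,350),interpolation=cv2.INTER_CUBIC);b=cv2.resize(b,(400,300),interpolation=cv2.INTER_CUBIC)
b=cv2.copyMakeBorder(b,0,50,0,0,cv2.BORDER_CONSTANT);cv2.imwrite('pics/c6.png',np.hstack([a,b])[:,:,::-1])
```

```text
(no output)
```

View pics/c6.png

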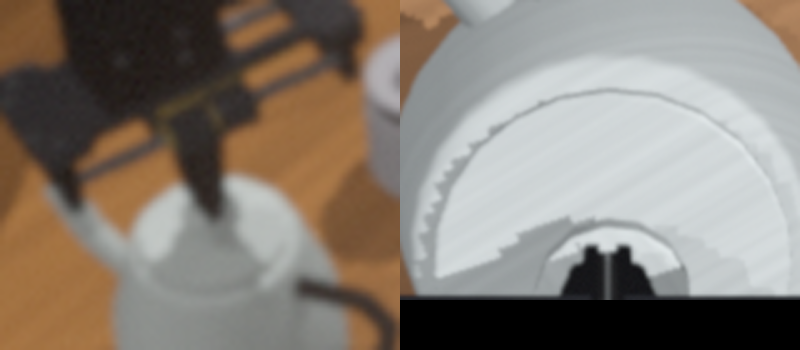

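The lid is now seated close to the rim, about 10 mm down (the scene gap has gone), with the kettle unmoved. Retracting and going to the teapot.

Request:
move_arm(moves=[0,0,-0.05,0,0,0,-0.1,0,0,0,-0.15,0,0,0,-0.16,0,0,0,0,0])

```text
t: 10.35
eef_pos: [507.0, -174.4, 177.0]
tcp_rot: [-3.141, 0.004, 2.855]
ft_force: [0.6, -0.1, -0.3]
opening: 0.002
grip_force: 0.0
```

Request:
move_arm(moves=[0.0951,0.2168,0,0,0.0951,0.2168,0,0,0.0951,0.2168,0,0,0.0951,0.2168,0,0,0.0951,0.2168,0,0,0.0951,0.2168,0,0,0.0951,0.2168,0,0,0.0951,0.2168,0,0,0.0951,0.2168,0,0,0.0951,0.2168,0,0])

```text
t: 11.6
eef_pos: [460.9, 179.3, 174.4]
tcp_rot: [-3.141, -0.001, 2.855]
ft_force: [0.8, 0.3, 0.1]
opening: 0.006
grip_force: 0.0
```

Request:
move_arm(moves=[0,0,0.15,0,0,0,0,0,0,0,0,0])

```text
t: 11.98
eef_pos: [461.6, 177.9, 152.7]
tcp_rot: [-3.142, -0.0, 2.854]
ft_force: [-0.5, -0.8, 0.5]
opening: 0.003
grip_force: 0.0
```

Request:
move_arm(moves=[0,0,0.1,0,0,0,0.1,0,0,0,0.06,0,0,0,0.03,0,0,0,0,0])

```text
t: 12.6
eef_pos: [461.6, 178.1, 109.1]
tcp_rot: [3.142, 0.0, 2.855]
ft_force: [0.2, -0.1, -0.1]
opening: 0.005
grip_force: 0.0
```

Request:
move_arm(moves=[0,0,0.013,0,0,0,0.013,0,0,0,0,0])

```text
t: 12.98
eef_pos: [461.4, 178.2, 105.0]
tcp_rot: [3.142, -0.0, 2.855]
ft_force: [-0.5, -0.2, -1.0]
opening: 0.007
grip_force: 0.0
```

Request:
move_arm(moves=[0,0,0.013,0,0,0,0,0])

```text
t: 13.22
eef_pos: [461.5, 178.2, 103.1]
tcp_rot: [3.142, -0.0, 2.855]
ft_force: [0.0, 1.3, 0.1]
opening: 0.003
grip_force: 0.0
```

Request:
move_arm(moves=[0,0,0.01,0,0,0,0,0])

```text
t: 13.48
eef_pos: [461.5, 178.2, 101.6]
tcp_rot: [3.141, 0.0, 2.855]
ft_force: [-0.2, 1.0, 1.9]
opening: 0.007
grip_force: 0.6
```

Request:
move_arm(moves=[0,0,0.01,0,0,0,0,0])

```text
t: 13.72
eef_pos: [461.5, 178.2, 100.1]
tcp_rot: [3.141, 0.0, 2.855]
ft_force: [-0.1, 0.2, 1.9]
opening: 0.007
grip_force: 1.0
```

Request:
move_arm(moves=[0,0,0.01,0,0,0,0,0])

```text
t: 13.98
eef_pos: [461.5, 178.2, 98.5]
tcp_rot: [3.142, -0.0, 2.855]
ft_force: [-0.4, -0.2, 2.9]
opening: 0.007
grip_force: 1.1
```

Contact at about 102.5; continue to 93.

Request:
move_arm(moves=[0,0,0.01,0,0,0,0.01,0,0,0,0,0])

```text
t: 14.35
eef_pos: [461.5, 178.2, 95.5]
tcp_rot: [3.141, 0.0, 2.855]
ft_force: [-0.1, -0.1, 2.9]
opening: 0.004
grip_force: 1.4
```

Request:
move_arm(moves=[0,0,0.01,0,0,0,0.007,0,0,0,0,0,0,0,0,0])

```text
t: 14.85
eef_pos: [461.5, 178.2, 93.1]
tcp_rot: [3.141, 0.0, 2.855]
ft_force: [-0.6, 0.0, 3.9]
opening: 0.008
grip_force: 2.2
```

Request:
move_arm(moves=[0,0,-0.05,0,0,0,-0.1,0,0,0,-0.2,0,0,0,-0.21,0,0,0,0,0])

```text
t: 15.48
eef_pos: [462.2, 178.4, 179.1]
tcp_rot: [3.14, 0.003, 2.855]
ft_force: [0.4, -0.7, -0.3]
opening: 0.002
grip_force: 0.0
```

Request:
move_arm(moves=[-0.0865,-0.2467,0,0,-0.0865,-0.2467,0,0,-0.0865,-0.2467,0,0,-0.0865,-0.2467,0,0,-0.0865,-0.2467,0,0,-0.0865,-0.2467,0,0,-0.0865,-0.2467,0,0])

```text
t: 16.35
eef_pos: [474.8, -97.1, 176.3]
tcp_rot: [3.141, -0.001, 2.855]
ft_force: [1.3, 1.1, -0.1]
opening: 0.004
grip_force: 0.0
```

Request:
move_arm(moves=[-0.0865,-0.2467,0,0,-0.0865,-0.2467,0,0,-0.0865,-0.2467,0,0,-0.0865,-0.2467,0,0,-0.0865,-0.2467,0,0,-0.0865,-0.2467,0,0,-0.0865,-0.2467,0,0,0,0,0.05,0,0,0,0,0,0,0,0,0])

```text
t: 17.6
eef_pos: [489.2, -369.1, 169.4]
tcp_rot: [3.141, -0.001, 2.856]
ft_force: [0.3, 1.6, 0.6]
opening: 0.007
grip_force: 0.0
```

Run:
```python
from h import *
s=monitor.state();print(s['eef_pos'],s['ft_force'])
# did anything move? compare top picture with the start
a=cv2.resize(viewer.read_camera('top')[:,:,::-1],(800,600),interpolation=cv2.INTER_CUBIC);b=cv2.imread('pics/top0.png')
for n,(u,v,r) in dict(teapot=(280,398,45),kettle=(488,366,50),low=(378,377,28)).items():
    t=b[v-r:v+r,u-r:u+r];m=cv2.matchTemplate(a[v-r-20:v+r+20,u-r-20:u+r+20],t,cv2.TM_CCOEFF_NORMED);_,q,_,l=cv2.minMaxLoc(m);print(n,q,l[0]-20,l[1]-20)
```

```text
[ 489.17986444 -369.08115483  169.40530352] [0.3289369  1.59579912 0.5510044 ]
teapot 0.9955525398254395 0 0
kettle 0.9939459562301636 0 0
low 0.9980091452598572 0 0
```

Nothing has shifted. Now lowering over the tall tin.

Request:
move_arm(moves=[0,0,0.1,0,0,0,0.1,0,0,0,0.07,0,0,0,0.04,0,0,0,0,0])

```text
t: 18.27
eef_pos: [489.1, -370.0, 122.6]
tcp_rot: [3.141, -0.001, 2.855]
ft_force: [-1.3, -0.2, 0.1]
opening: 0.003
grip_force: 0.0
```

Request:
move_arm(moves=[0,0,0.013,0,0,0,0.01,0,0,0,0,0])

```text
t: 18.65
eef_pos: [489.2, -370.1, 119.7]
tcp_rot: [3.142, 0.0, 2.855]
ft_force: [0.4, -0.0, -0.1]
opening: 0.004
grip_force: 0.0
```

Request:
move_arm(moves=[0,0,0.01,0,0,0,0,0])

```text
t: 18.9
eef_pos: [489.1, -370.0, 118.0]
tcp_rot: [3.141, -0.0, 2.855]
ft_force: [-0.4, -0.2, 0.3]
opening: 0.0
grip_force: 0.0
```

Request:
move_arm(moves=[0,0,0.01,0,0,0,0,0])

```text
t: 19.15
eef_pos: [489.1, -370.0, 116.4]
tcp_rot: [3.141, -0.0, 2.855]
ft_force: [-0.3, -0.4, 0.2]
opening: 0.007
grip_force: 0.0
```

Request:
move_arm(moves=[0,0,0.01,0,0,0,0,0])

```text
t: 19.4
eef_pos: [489.2, -370.1, 115.0]
tcp_rot: [3.141, -0.0, 2.855]
ft_force: [-0.9, -1.0, 0.4]
opening: 0.004
grip_force: 0.0
```

Request:
move_arm(moves=[0,0,0.01,0,0,0,0,0])

```text
t: 19.65
eef_pos: [489.2, -370.1, 113.6]
tcp_rot: [3.142, 0.0, 2.855]
ft_force: [-0.2, 0.3, 1.4]
opening: 0.008
grip_force: 0.9
```

Request:
move_arm(moves=[0,0,0.01,0,0,0,0,0])

```text
t: 19.9
eef_pos: [489.2, -370.1, 112.1]
tcp_rot: [3.142, 0.0, 2.855]
ft_force: [-0.4, 0.7, 3.6]
opening: 0.002
grip_force: 1.3
```

Contact at about 114.5; press to about 105.3.

Request:
move_arm(moves=[0,0,0.01,0,0,0,0.01,0,0,0,0,0])

```text
t: 20.27
eef_pos: [489.2, -370.1, 109.0]
tcp_rot: [3.142, 0.0, 2.855]
ft_force: [-0.3, 0.4, 2.7]
opening: 0.004
grip_force: 1.4
```

Request:
move_arm(moves=[0,0,0.01,0,0,0,0.01,0,0,0,0.006,0,0,0,0,0,0,0,0,0])

```text
t: 20.9
eef_pos: [489.2, -370.1, 105.3]
tcp_rot: [3.142, 0.0, 2.855]
ft_force: [-0.6, 0.8, 5.1]
opening: 0.006
grip_force: 2.5
```

Request:
move_arm(moves=[0,0,-0.05,0,0,0,-0.1,0,0,0,-0.2,0,0,0,-0.25,0,0,0,0,0,0,0,0,0])

```text
t: 21.65
eef_pos: [489.0, -369.9, 195.2]
tcp_rot: [3.141, -0.0, 2.855]
ft_force: [0.0, -0.1, -0.3]
opening: 0.008
grip_force: 0.0
```

Run:
```python
from h import *
# lid heights: match each lid patch (scene view, start picture) in the present scene picture, subpixel scale x5
a=cv2.cvtColor(viewer.read_camera('scene'),cv2.COLOR_RGB2GRAY);a=cv2.resize(a,(2800,2100),interpolation=cv2.INTER_CUBIC)
b=cv2.resize(cv2.cvtColor(cv2.imread('pics/scene0.png'),cv2.COLOR_BGR2GRAY),(2800,2100),interpolation=cv2.INTER_CUBIC)
for n,(u,v,w,h) in dict(kettle_lid=(303,320,26,17),teapot_lid=(400,223,18,13),tall_lid=(215,379,22,14),low_lid=(364,281,18,12),kettle_foot=(308,363,34,18),tall_foot=(228,418,24,18),teapot_foot=(398,255,26,12)).items():
    u,v,w,h=[int(x*3.5) for x in(u,v,w,h)];t=b[v-h:v+h,u-w:u+w]
    m=cv2.matchTemplate(a[v-h-40:v+h+40,u-w-40:u+w+40],t,cv2.TM_CCOEFF_NORMED);_,q,_,l=cv2.minMaxLoc(m);print(n,round(q,3),(l[0]-40)/5,(l[1]-40)/5)
s=monitor.state();print(s['t'],s['eef_pos'],s['ft_force'])
```

```text
kettle_lid 0.943 0.2 1.8
teapot_lid 0.93 0.0 2.0
tall_lid 0.936 1.0 2.0
low_lid 0.999 0.0 0.0
kettle_foot 0.997 0.0 0.0
tall_foot 0.922 0.0 0.6
teapot_foot 0.999 0.0 0.0
21.7 [ 488.84402094 -369.79464821  194.61552496] [-0.0378804  -0.71305447 -0.34674054]
```

All three lids show lowered by about 8–9 mm (roughly 2 px), the bodies and the low tin are unmoved, and the hand is clear. I'm handing the job in.

```bash
python3 -c "
from cell import order
print(order.job_done())"
```

```text
the job is handed in; nothing more can be done
None
```

I pressed the kettle, teapot and tall tin lids down in that order, each about 9 mm by the arm's travel, left the low tin's lid raised and the hand clear, and handed the job in at about 22 s; no verdict was returned.

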